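# Lid the braai crocks, each with its own size

## Task

Close the three open stoneware crocks on the braai shelf: pick out the three loose knobbed lids and put each one on the crock of its own size, small on small, medium on medium, large on large, so that it sits flat on the rim with its plug inside. Set the lids down, do not drop them. Leave the crocks where they stand and do not disturb the mug, jar, bowl and brush.

Things in the scene. Friction and masses are not known exactly. Their poses are not given: they have to be found in the camera images.
- lid_small: loose small stoneware lid: beige disc 68 mm across, 7 thick; brown upright knob 22 mm across, 26 tall, in the middle of its top; round plug 32 mm across, 8 deep under it. Lies on its plug, knob up. Origin: centre of the plug's underside, z up; disc underside at z = 8, disc top 15, knob top 41 mm. Grip the knob from above at any yaw. About 80 g.
- lid_medium: loose medium stoneware lid: beige disc 92 mm across, 7 thick; brown upright knob 22 mm across, 26 tall, in the middle of its top; round plug 56 mm across, 8 deep under it. Lies on its plug, knob up. Origin: centre of the plug's underside, z up; disc underside at z = 8, disc top 15, knob top 41 mm. Grip the knob from above at any yaw. About 150 g.
- lid_large: loose large stoneware lid: beige disc 116 mm across, 7 thick; brown upright knob 22 mm across, 26 tall, in the middle of its top; round plug 80 mm across, 8 deep under it. Lies on its plug, knob up. Origin: centre of the plug's underside, z up; disc underside at z = 8, disc top 15, knob top 41 mm. Grip the knob from above at any yaw. About 250 g.
- crock_small: open small stoneware crock, straight-sided, beige: 60 mm across outside, 48 inside, 45 tall, floor 6 thick; loose, upright, about 250 g. Takes the small lid: disc flat on the rim, plug inside with 8 mm play all round; the lid's origin is then 37 mm above the crock's. Origin: centre of its underside, z up.
- crock_medium: open medium stoneware crock, straight-sided, beige: 84 mm across outside, 72 inside, 55 tall, floor 6 thick; loose, upright, about 450 g. Takes the medium lid: disc flat on the rim, plug inside with 8 mm play all round; the lid's origin is then 47 mm above the crock's. Origin: centre of its underside, z up.
- crock_large: open large stoneware crock, straight-sided, beige: 108 mm across outside, 96 inside, 65 tall, floor 6 thick; loose, upright, about 700 g. Takes the large lid: disc flat on the rim, plug inside with 8 mm play all round; the lid's origin is then 57 mm above the crock's. Origin: centre of its underside, z up.
- mug: bystander: white enamel mug, 80 mm across, 78 mm tall, one handle at its own +y; leave it alone. Origin: centre of its underside.
- jar: bystander: squat amber glass jar with a steel twist cap, 68 mm across, 62 mm tall, closed; leave it alone. Origin: centre of its underside.
- bowl: bystander: grey-blue stoneware bowl with flared sides, 130 mm across, 55 mm tall; no lid belongs to it, leave it alone. Origin: centre of its underside.
- brush: bystander: silicone basting brush with a black handle, 200 mm long, lying beyond the work (near the tray of skewers); leave it alone. Origin: on its underside near its middle, x along its length from handle to head.
There are look-alikes about, which are no part of the job. What is shaped like the crock_large but pink or red is not meant.

How it is judged (in metres and radians):
At the end, for the whole second after the job is handed in: Each lid lies on the crock of its own size: centred within 11 mm, at its seated height within 4 mm, lid and crock level within 0.09 rad, everything at rest and released (horizontal distance between lid_small and crock_small below 0.011 m and z of lid_small in the frame of crock_small between 0.033 and 0.041 m and angle between each of lid_small, crock_small, lid_medium, crock_medium, lid_large, crock_large's own z axis and vertical below 0.09 rad and linear speed of each of lid_small, crock_small, lid_medium, crock_medium, lid_large, crock_large below 0.02 m/s and contact force between the fingers and lid_small below 0.1 N and horizontal distance between lid_medium and crock_medium below 0.011 m and z of lid_medium in the frame of crock_medium between 0.043 and 0.051 m and contact force between the fingers and lid_medium below 0.1 N and horizontal distance between lid_large and crock_large below 0.011 m and z of lid_large in the frame of crock_large between 0.053 and 0.061 m and contact force between the fingers and lid_large below 0.1 N); the robot touches nothing.
It fails at once if a lid was dropped or thrown (faster than 0.8 m/s, as after a fall of over 30 mm, while out of the fingers) ((linear speed of lid_small above 0.8 m/s and contact force between the fingers and lid_small below 0.05 N) or (linear speed of lid_medium above 0.8 m/s and contact force between the fingers and lid_medium below 0.05 N) or (linear speed of lid_large above 0.8 m/s and contact force between the fingers and lid_large below 0.05 N)).
It fails at once if a crock was shifted more than 30 mm (distance of any of crock_small, crock_medium, crock_large from where it was at the start of the episode above 0.03 m).
It fails at once if the mug, jar, bowl or brush was moved more than 25 mm (distance of any of mug, jar, bowl, brush from where it was at the start of the episode above 0.025 m).
It also fails if it takes over 86 s, if anything falls off the work surface, if the arm or the gripper's body presses on something with over 40 N, if the wrist force passes 120 N, or if a joint passes its speed limit or range.

## Robot

A 7-joint arm with a two-finger parallel gripper is mounted at the origin on the work surface. World frame = base frame: x ahead of the robot, y to its left, z up, the work surface at z = 0. Lengths are in mm, angles in rad, forces in N, time in s.
With the tool pointing down it reaches from about 425 to 950 mm from the base axis. Payload 16.7 kg.
Tool frame: the origin (TCP) lies at the very end of the fingers, on their centre line; the grasp point (between the pads) lies 19 mm behind it; z points along the fingers, y is the line along which they close (so a half turn about z gives the same grasp; the last joint's range is limited). The gripper opens to 94 mm and grips with 3 to 60 N. Pads are 16 mm wide; open, the fingers measure 119 mm over their backs; the gripper's body (75 mm by 177 mm) begins 78 mm behind the grasp point.
Start: joints at [-1.456, 0.426, 0.074, 1.606, -0.034, 1.111, -0.067], TCP at [176.013, 651.609, 205.467] pointing down, gripper open.
Joint ranges: [-2.85, 2.85], [-0.5, 2.14], [-1.23, 1.37], [0.21, 2.46], [-1.02, 4.16], [0.16, 2.05], [-2.73, 2.73]. Speed limits (rad/s): [1.89, 1.89, 2.39, 2.39, 3.01, 3.01, 3.01].

## Interface

Orientations are given as a unit quaternion [x, y, z, w].
In Python, from workcell import * gives the robot as it stands.
- The arm moves only by the tool arm_command, never from a script. Its argument "moves" is a list of rows, each a list of 3 entries, a list of its own where there are three numbers: the closure, from -1 (fully open) to 1 (shut), then the shift along the tool's x, y, z normalised to -1 to 1, where 1 is 200 mm, then the turn about the tool's z normalised to -1 to 1, where 1 is 45 degrees. A call has 1 to 5 rows; each row shifts and turns the commanded pose from where the row before left it, along the tool's axes as they then stand; what a row does not reach is not made up. A row lasts 1/8 s, in which the tool goes at most 62.5 mm and 10.7 degrees, less where a joint would pass 70% of its speed; a pose out of reach is approached as far as the arm can. A call with a number of a shift or a turn outside -1 to 1 is refused whole. A call with a gripper value outside its range is refused whole. The fingers move at their own pace and stop on an object; the grip force is fixed at half the most. Time passes only in rows, so rows that do not move let the fingers close. It gives the time, the measured TCP pose, the force, the opening and the grip force at its end, in the units of the state.
- state(): the state, without advancing time (a new reading comes with each control period).
- read_camera(name): name is "side" or "top" or "wrist"; returns the picture (480x640x3 uint8, red, green, blue); there is no depth.
- camera_params(name): a dict with "fovy" (degrees; the focal length in pixels is half the picture's height over the tangent of half this angle, whatever the lens; pixels are square), "cx", "cy" (the principal point, pixels), "R" (3x3) and "t" (3): a world point X has camera coordinates R X + t. Camera axes: x right, y down, z forward; pixel columns grow to the right and rows downward; lengths in mm; the calibration is good to about 2 mm. A picture is of the moment at which its call begins: read the wrist's pose just before it. camera_params takes no time and is no camera call; for the wrist camera it gives the pose at the moment of the call.
- hand_in(): hands the job in; it is judged then, once.
Trained networks look in the newest picture that a camera, given by its name, has taken for a name from the list of things; names that differ only in an ending like _2 or _b are one class to them, and where a whole thing is asked for, a point or a joint stands for the part that bears it (a point fixed in the world has none). Each returns a list of dicts, best first, with "confidence" (0 to 1); they miss things now and then, are a little off and sometimes report something else, mostly with a low value. They report only what shows in the picture. A call takes as long as a camera call. They do not tell look-alikes from the thing itself.
- search_frame(camera, label): "box" ([left, top, right, bottom] in pixels, round what is visible of it).
The state is a dict: "time_s": time; "joint_positions": joint angles; "dq": joint speeds; "tau": joint torques, N m; "ee_pos": TCP position; "ee_rot": TCP orientation; "contact_force": force on the tool from outside, world axes, zero at the start; "moment": the same for the moment, N m; "finger_gap": finger opening in mm; "grasp_force": force on a finger pad.
Only numpy, scipy, OpenCV 4.12 (cv2) and the standard library are available. Lean on these libraries where they do the work, as an engineer would, in place of code of your own. Each camera call takes 0.05 s, during which the arm holds its last target. There are 200 camera calls.

## Working session

There is one attempt and no reset: what is moved stays moved. The work goes in short steps, Python scripts to look and compute and a tool call to move; the robot and the scene stay as the last step left them, time stands still between calls to the robot, and variables do not carry over. Pictures are saved under pics/ and viewed, at most 14 in all, crops included, and the job is handed in when it is done.

Besides the shell and the picture viewer there is one more tool, called in YAML: its name, and indented under it one key for each argument. arm_command: Moves the arm, as the interface text tells. Scaled input: -1 to 1 covers 200 mm each way for a shift and 45 degrees each way for a turn. Its arguments: {"type":"object","properties":{"moves":{"type":"array","items":{"type":"array"}}},"required":["moves"]}

```bash
mkdir -p pics
python3 - <<'E'
from workcell import *
import cv2
s=state();print(s['time_s'],s['ee_pos'],s['ee_rot'],s['finger_gap'])
for c in ['top','side','wrist']:
    im=read_camera(c);cv2.imwrite(f'pics/{c}0.png',im[:,:,::-1])
    p=camera_params(c);print(c,p)
    if c!='wrist':
        for l in ['lid_small','lid_medium','lid_large','crock_small','crock_medium','crock_large','mug','jar','bowl']:
            print(l,[( [round(v) for v in d['box']],round(d['confidence'],2)) for d in search_frame(c,l)[:4]])
E
```

```text
0.0 [175.89009621 651.22251095 204.75991382] [ 1.31499877e-01  9.91315979e-01 -6.41391597e-04 -3.86085189e-05] 93.75292223368697
top {'fovy': 53.46010825994819, 'cx': 325.0852925247619, 'cy': 237.65105682242213, 'R': array([[ 0.02763137, -0.99960721,  0.00468435],
       [-0.97331097, -0.0279719 , -0.22777914],
       [ 0.2278207 ,  0.00173452, -0.97370156]]), 't': array([-23.23201878, 552.06463527, 898.71573282])}
lid_small [([428, 203, 461, 232], 0.86)]
lid_medium [([309, 270, 348, 317], 0.98)]
lid_large [([169, 184, 223, 235], 0.66)]
crock_small [([220, 266, 251, 299], 0.64), ([427, 202, 463, 231], 0.36)]
crock_medium [([327, 175, 368, 225], 0.73)]
crock_large [([389, 252, 447, 311], 0.89), ([406, 339, 468, 401], 0.69), ([492, 219, 558, 275], 0.61), ([329, 176, 368, 220], 0.54)]
mug [([99, 289, 166, 334], 0.89)]
jar [([488, 300, 526, 332], 0.89), ([330, 177, 369, 222], 0.29)]
bowl [([172, 183, 222, 231], 0.49)]
side {'fovy': 51.63529924177863, 'cx': 322.4853352485123, 'cy': 242.31376305650895, 'R': array([[-0.99651994, -0.08311107, -0.00636916],
       [-0.04390615,  0.58832153, -
[... 227 characters left out ...]
62)]
lid_large [([218, 331, 294, 394], 0.97)]
crock_small [([342, 298, 380, 343], 0.85)]
crock_medium [([254, 212, 297, 257], 0.67), ([374, 374, 438, 470], 0.64)]
crock_large [([314, 137, 356, 176], 0.9), ([408, 168, 461, 220], 0.64), ([336, 177, 385, 228], 0.6)]
mug [([374, 372, 442, 468], 0.64)]
jar [([370, 148, 399, 182], 0.59)]
bowl [([140, 266, 220, 326], 0.97)]
wrist {'fovy': 71.14248326033152, 'cx': 323.7600996080359, 'cy': 245.82177964482085, 'R': array([[ 2.60685827e-01,  9.65423560e-01,  4.99531734e-04],
       [ 9.37982417e-01, -2.53398529e-01,  2.36597064e-01],
       [ 2.28542961e-01, -6.12089493e-02, -9.71607729e-01]]), 't': array([-675.71456604,  -25.15909889,  388.83651642])}
```

View pics/top0.png

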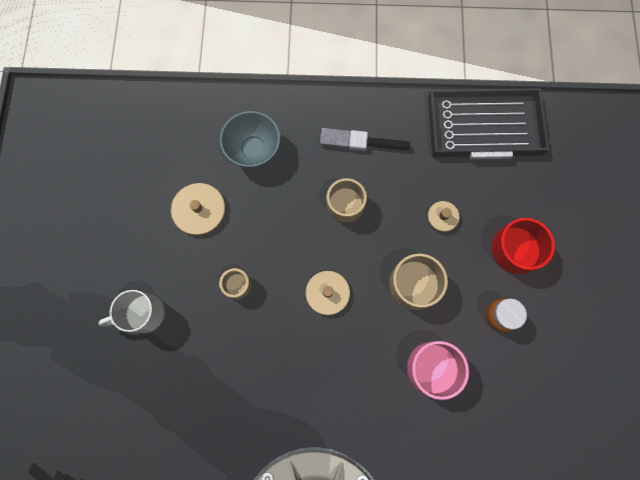

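View pics/side0.png

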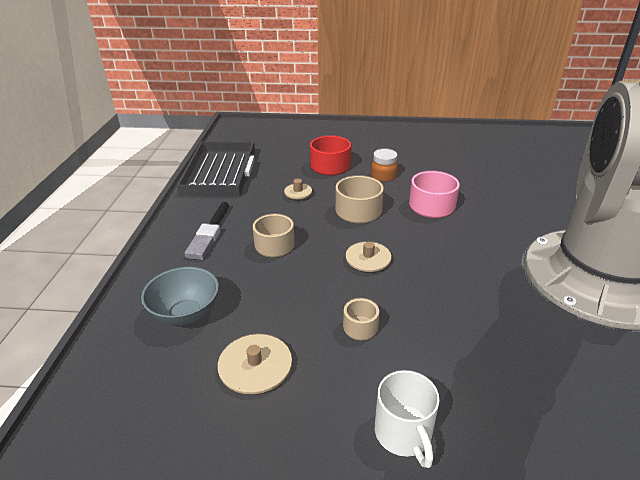

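Top view: lids at (198,208) large, (328,292) medium, (444,215) small. Crocks are at (347,200) medium, (234,283) small and (419,281) large. The red and pink pots are look-alikes. Next I fit silhouettes in both views.

```bash
cat > h.py <<'E'
import numpy as np, cv2
from scipy.optimize import least_squares
D={'lid_small':(34,8,15),'lid_medium':(46,8,15),'lid_large':(58,8,15),'crock_small':(30,0,45),'crock_medium':(42,0,55),'crock_large':(54,0,65)}
A=np.linspace(0,2*np.pi,60,endpoint=False)
def proj(p,X):
    c=np.asarray(X)@p['R'].T+p['t']; f=240/np.tan(np.radians(p['fovy']/2))
    return c[:,:2]/c[:,2:]*f+[p['cx'],p['cy']]
def sil(p,n,xy):
    r,z0,z1=D[n]
    P=np.vstack([np.c_[xy[0]+r*np.cos(A),xy[1]+r*np.sin(A),0*A+z] for z in (z0,z1)])
    P=[P]
    if n[0]=='l': P.append(np.c_[xy[0]+11*np.cos(A),xy[1]+11*np.sin(A),0*A+41])
    return cv2.convexHull(proj(p,np.vstack(P)).astype(np.float32))
def cen(h):
    m=cv2.moments(h);return np.array([m['m10'],m['m01']])/m['m00']
def blobs(im):
    hsv=cv2.cvtColor(im,cv2.COLOR_RGB2HSV)
    m=cv2.inRange(hsv,(8,50,50),(28,200,255))
    cs,_=cv2.findContours(m,cv2.RETR_EXTERNAL,cv2.CHAIN_APPROX_NONE)
    return [cv2.convexHull(c) for c in cs if cv2.contourArea(c)>250]
def fit(p,n,h,x0=(600,0)):
    return least_squares(lambda v:cen(sil(p,n,v))-cen(h),x0).x
E
python3 - <<'E'
import cv2
from h import *
from workcell import camera_params
S={'top':dict(lid_small=(444,215),lid_medium=(328,292),lid_large=(198,208),crock_small=(234,283),crock_medium=(347,200),crock_large=(419,281)),
'side':dict(lid_small=(298,190),lid_medium=(368,256),lid_large=(255,362),crock_small=(361,318),crock_medium=(274,235),crock_large=(359,199))}
for c in S:
    p=camera_params(c);B=blobs(cv2.imread(f'pics/{c}0.png')[:,:,::-1])
    for n,q in S[c].items():
        h=min(B,key=lambda b:np.hypot(*(cen(b)-q)));v=fit(p,n,h)
        print(c,n,v.round(1),'area ratio %.2f'%(cv2.contourArea(h)/cv2.contourArea(sil(p,n,v))),cen(h).round())
E
```

```text
top lid_small [618.7   0. ] area ratio 0.96 [443. 216.]
top lid_medium [448.8   0. ] area ratio 0.99 [327. 293.]
top lid_large [628.1   0. ] area ratio 0.98 [198. 209.]
top crock_small [450.   0.] area ratio 1.00 [235. 283.]
top crock_medium [646.9   0. ] area ratio 0.95 [346. 199.]
top crock_large [472.6   0. ] area ratio 1.03 [418. 281.]
side lid_small [600.   0.] area ratio 0.58 [298. 189.]
side lid_medium [446.5   0. ] area ratio 0.91 [368. 256.]
side lid_large [665.6   0. ] area ratio 1.98 [254. 364.]
side crock_small [450.   0.] area ratio 1.27 [361. 318.]
side crock_medium [635.4   0. ] area ratio 0.85 [274. 235.]
side crock_large [450.   0.] area ratio 0.96 [365. 192.]
```

```bash
python3 - <<'E'
s=open('h.py').read()
s=s.replace("import least_squares","import minimize").replace("least_squares(lambda v:cen(sil(p,n,v))-cen(h),x0).x","minimize(lambda v:np.sum((cen(sil(p,n,v))-cen(h))**2),x0,method='Nelder-Mead',options=dict(initial_simplex=np.add(x0,[[0,0],[80,0],[0,80]]),xatol=.05,fatol=1e-5)).x")
open('h.py','w').write(s)
E
cat > m.py <<'E'
import cv2
from h import *
from workcell import camera_params
S={'top':dict(lid_small=(444,215),lid_medium=(328,292),lid_large=(198,208),crock_small=(234,283),crock_medium=(347,200),crock_large=(419,281)),
'side':dict(lid_small=(298,190),lid_medium=(368,256),lid_large=(255,362),crock_small=(361,318),crock_medium=(274,235),crock_large=(359,199))}
for c in S:
    p=camera_params(c);B=blobs(cv2.imread(f'pics/{c}0.png')[:,:,::-1])
    for n,q in S[c].items():
        h=min(B,key=lambda b:np.hypot(*(cen(b)-q)));v=fit(p,n,h)
        print(c,n,v.round(1),'area ratio %.2f'%(cv2.contourArea(h)/cv2.contourArea(sil(p,n,v))),cen(h).round())
E
python3 m.py
```

```text
top lid_small [ 620.4 -261. ] area ratio 0.95 [443. 216.]
top lid_medium [448.1 -15.4] area ratio 0.99 [327. 293.]
top lid_large [622.  269.5] area ratio 0.97 [198. 209.]
top crock_small [460.  175.1] area ratio 0.92 [235. 283.]
top crock_medium [644.9 -49.5] area ratio 0.95 [346. 199.]
top crock_large [ 472.8 -198.6] area ratio 0.97 [418. 281.]
side lid_small [ 618.6 -259.1] area ratio 0.90 [298. 189.]
side lid_medium [446.6 -14.1] area ratio 0.94 [368. 256.]
side lid_large [620.6 270.9] area ratio 0.96 [254. 364.]
side crock_small [457.9 173.9] area ratio 0.91 [361. 318.]
side crock_medium [642.4 -50.6] area ratio 0.93 [274. 235.]
side crock_large [ 457.1 -232.1] area ratio 1.42 [365. 192.]
```

```bash
cat > plan.py <<'E'
import sys,numpy as np
from workcell import state
from scipy.spatial.transform import Rotation as R
s=state();p=np.array(s['ee_pos']);r=R.from_quat(s['ee_rot'])
print('t %.2f'%s['time_s'],p.round(1),'gap %.1f'%s['finger_gap'],'q7',np.round(s['joint_positions'],2))
for a in sys.argv[1:]:
    t=np.array(eval(a),float);d=r.inv().apply(t-p)/200;n=int(np.ceil(np.linalg.norm(d)*200/58)) or 1
    print(a,'total',d.round(3),'rows',n,'each',(d/n).round(4));p=t
E
python3 plan.py 621.3,270.2,180 621.3,270.2,19
```

```text
t 1.05 [176.  651.6 205.5] gap 94.1 q7 [-1.46  0.43  0.07  1.61 -0.03  1.11 -0.07]
621.3,270.2,180 total [-2.647 -1.26   0.127] rows 11 each [-0.2406 -0.1146  0.0116]
621.3,270.2,19 total [-0.     0.     0.805] rows 3 each [-0.      0.      0.2683]
```

arm_command:
  moves:
    - [-1,[-0.24,-0.115,0.012],0]
    - [-1,[-0.24,-0.115,0.012],0]
    - [-1,[-0.24,-0.115,0.012],0]
    - [-1,[-0.24,-0.115,0.012],0]
    - [-1,[-0.24,-0.115,0.012],0]

```text
time_s: 1.68
ee_pos: [378.9, 476.8, 193.6]
ee_rot: [0.132, 0.991, 0.0, 0.0]
contact_force: [0.7, 0.4, -0.3]
finger_gap: 94.1
grasp_force: 0.0
```

arm_command:
  moves:
    - [-1,[-0.24,-0.115,0.012],0]
    - [-1,[-0.24,-0.115,0.012],0]
    - [-1,[-0.24,-0.115,0.012],0]
    - [-1,[-0.24,-0.115,0.012],0]
    - [-1,[-0.24,-0.115,0.012],0]

```text
time_s: 2.3
ee_pos: [580.6, 303.3, 181.6]
ee_rot: [0.131, 0.991, 0.0, 0.0]
contact_force: [0.3, 0.5, -0.6]
finger_gap: 94.1
grasp_force: 0.0
```

```bash
python3 plan.py 621.3,270.2,120 621.3,270.2,19
```

```text
t 2.30 [580.6 303.3 181.6] gap 94.1 q7 [-0.76  0.42  0.24  1.69 -0.11  1.05  0.83]
621.3,270.2,120 total [-0.24  -0.107  0.308] rows 2 each [-0.1198 -0.0533  0.1539]
621.3,270.2,19 total [ 0.    -0.     0.505] rows 2 each [ 0.000e+00 -1.000e-04  2.525e-01]
```

Next I move over the lid, then check with the wrist camera.

arm_command:
  moves:
    - [-1,[-0.12,-0.053,0.15],0]
    - [-1,[-0.12,-0.054,0.15],0]
    - [-1,[0,0,0],0]

```text
time_s: 2.68
ee_pos: [620.3, 268.6, 119.1]
ee_rot: [0.133, 0.991, -0.001, -0.001]
contact_force: [-0.1, 0.7, 0.3]
finger_gap: 93.9
grasp_force: 0.0
```

```bash
cat > w.py <<'E'
import sys,cv2
from h import *
from workcell import *
p=camera_params('wrist');im=read_camera('wrist');n=sys.argv[1];cv2.imwrite(f'pics/w_{sys.argv[2]}.png',im[:,:,::-1])
s=state();print(s['time_s'],np.round(s['ee_pos'],1))
x0=tuple(map(float,sys.argv[3].split(',')))
q=cen(sil(p,n,x0));B=blobs(im)
h=min(B,key=lambda b:np.hypot(*(cen(b)-q)));print(n,fit(p,n,h,x0).round(1),'expected px',q.round(),'blob',cen(h).round(),'area ratio %.2f'%(cv2.contourArea(h)/cv2.contourArea(sil(p,n,x0))))
E
python3 w.py lid_large a 621.3,270.2; python3 plan.py 621.3,270.2,19
```

```text
2.725 [620.  270.4 120.6]
lid_large [621.5 270.7] expected px [325. 242.] blob [326. 242.] area ratio 0.98
t 2.73 [620.  270.4 120.6] gap 94.2 q7 [-0.68  0.52  0.24  1.68 -0.14  0.96  0.92]
621.3,270.2,19 total [-0.007  0.001  0.508] rows 2 each [-0.0035  0.0007  0.2541]
```

View pics/w_a.png

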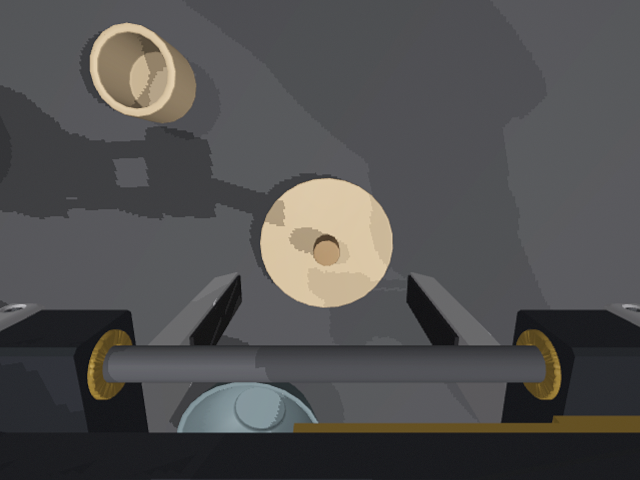

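The wrist view shows the large lid at (326,242) between the fingers, which agrees with the fit to within 1 mm. I descend, grip and lift.

arm_command:
  moves:
    - [-1,[-0.004,0,0.2],0]
    - [-1,[-0.003,0,0.2],0]
    - [-1,[0,0,0.1],0]
    - [-1,[0,0,0],0]
    - [1,[0,0,0],0]

```text
time_s: 3.35
ee_pos: [622.4, 271.5, 23.2]
ee_rot: [0.131, 0.991, 0.001, 0.001]
contact_force: [-0.4, -0.6, 0.6]
finger_gap: 87.3
grasp_force: 0.0
```

arm_command:
  moves:
    - [1,[0,0,0],0]
    - [1,[0,0,0],0]
    - [1,[0,0,0],0]
    - [1,[0,0,0],0]

```text
time_s: 3.85
ee_pos: [621.6, 270.8, 21.6]
ee_rot: [0.132, 0.991, 0.0, 0.0]
contact_force: [0.7, 0.5, -0.5]
finger_gap: 47.4
grasp_force: 0.0
```

arm_command:
  moves:
    - [1,[0,0,0],0]
    - [1,[0,0,0],0]
    - [1,[0,0,0],0]
    - [1,[0,0,0],0]
    - [1,[0,0,0],0]

```text
time_s: 4.47
ee_pos: [621.5, 270.8, 21.4]
ee_rot: [0.132, 0.991, -0.0, -0.0]
contact_force: [0.4, -0.7, -0.7]
finger_gap: 21.1
grasp_force: 30.0
```

```bash
python3 plan.py 621.3,270.2,165 472.4,-199,165 472.4,-199,85
```

```text
t 4.47 [621.5 270.8  21.4] gap 21.1 q7 [-0.66  0.63  0.21  1.74 -0.18  0.79  0.95]
621.3,270.2,165 total [ 0.    -0.003 -0.718] rows 3 each [ 1.000e-04 -1.000e-03 -2.393e-01]
472.4,-199,165 total [ 0.107 -2.459  0.   ] rows 9 each [ 0.0119 -0.2732  0.    ]
472.4,-199,85 total [-0.   0.   0.4] rows 2 each [-0.   0.   0.2]
```

arm_command:
  moves:
    - [1,[0,0,-0.15],0]
    - [1,[0,0,-0.25],0]
    - [1,[0,-0.1,-0.25],0]
    - [1,[0.005,-0.2,-0.07],0]
    - [1,[0.012,-0.26,0],0]

```text
time_s: 5.1
ee_pos: [589.3, 163.5, 166.8]
ee_rot: [0.131, 0.991, 0.001, 0.001]
contact_force: [0.7, -0.6, -2.1]
finger_gap: 21.1
grasp_force: 30.0
```

arm_command:
  moves:
    - [1,[0.012,-0.27,0],0]
    - [1,[0.012,-0.27,0],0]
    - [1,[0.012,-0.27,0],0]
    - [1,[0.012,-0.27,0],0]
    - [1,[0.012,-0.27,0],0]

```text
time_s: 5.72
ee_pos: [506.2, -95.4, 165.6]
ee_rot: [0.131, 0.991, 0.0, 0.0]
contact_force: [1.6, 0.4, -2.0]
finger_gap: 21.4
grasp_force: 30.0
```

```bash
python3 plan.py 472.2,-199,120
```

```text
t 5.72 [506.2 -95.4 165.6] gap 21.4 q7 [-0.28  0.22  0.39  2.02 -0.1   0.92  1.47]
472.2,-199,120 total [ 0.029 -0.544  0.228] rows 3 each [ 0.0097 -0.1814  0.0759]
```

arm_command:
  moves:
    - [1,[0.01,-0.22,0],0]
    - [1,[0.01,-0.19,0.06],0]
    - [1,[0.009,-0.13,0.08],0]
    - [1,[0,0,0.08],0]
    - [1,[0,0,0],0]

```text
time_s: 6.35
ee_pos: [472.7, -196.0, 120.5]
ee_rot: [0.131, 0.991, 0.0, -0.001]
contact_force: [0.7, -0.1, -2.6]
finger_gap: 21.4
grasp_force: 30.0
```

```bash
python3 plan.py 472.2,-199,80
python3 - <<'E'
from workcell import *
import cv2,numpy as np
a=read_camera('top');b=read_camera('side')
v=np.hstack([a[180:360,340:520],b[120:300,280:460]])
cv2.imwrite('pics/p1.png',cv2.resize(v,None,fx=2.2,fy=2.2,interpolation=cv2.INTER_CUBIC)[:,:,::-1])
E
```

```text
t 6.35 [ 472.7 -196.   120.5] gap 21.4 q7 [-0.1   0.28  0.43  2.07 -0.16  0.83  1.73]
472.2,-199,80 total [-0.002 -0.015  0.203] rows 1 each [-0.0019 -0.0151  0.2026]
```

View pics/p1.png

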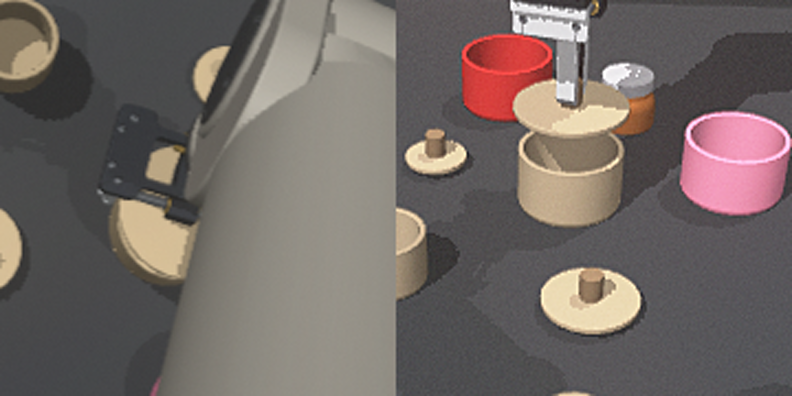

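The crop shows the large lid level and centred over the large crock (both around column 571), so I set it down gently.

arm_command:
  moves:
    - [1,[-0.002,-0.015,0.1],0]
    - [1,[0,0,0.07],0]
    - [1,[0,0,0.03],0]
    - [1,[0,0,0.005],0]
    - [1,[0,0,0],0]

```text
time_s: 7.08
ee_pos: [473.1, -199.7, 80.9]
ee_rot: [0.132, 0.991, -0.0, 0.0]
contact_force: [0.1, 0.3, -2.6]
finger_gap: 21.2
grasp_force: 30.0
```

```bash
python3 plan.py 472.2,-199,78.5;python3 - <<'E'
from workcell import *
import cv2,numpy as np
b=read_camera('side')
cv2.imwrite('pics/p2.png',cv2.resize(b[120:260,290:430],None,fx=3,fy=3,interpolation=cv2.INTER_CUBIC)[:,:,::-1])
E
```

```text
t 7.08 [ 473.1 -199.7   80.9] gap 21.2 q7 [-0.07  0.34  0.41  2.1  -0.2   0.74  1.78]
472.2,-199,78.5 total [0.005 0.002 0.012] rows 1 each [0.0053 0.0021 0.0118]
```

View pics/p2.png

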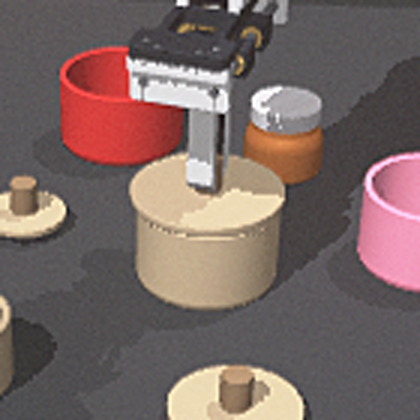

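The lid is about 2 mm above the rim and centred on the crock. I lower the last bit, then release.

arm_command:
  moves:
    - [1,[-0.002,0.002,0.008],0]
    - [1,[0,0,0.006],0]
    - [1,[0,0,0],0]

```text
time_s: 7.5
ee_pos: [473.6, -199.4, 78.3]
ee_rot: [0.132, 0.991, 0.0, 0.0]
contact_force: [-3.8, 2.3, 11.4]
finger_gap: 21.3
grasp_force: 30.0
```

arm_command:
  moves:
    - [-1,[0,0,0],0]
    - [-1,[0,0,0],0]
    - [-1,[0,0,0],0]
    - [-1,[0,0,0],0]
    - [-1,[0,0,-0.2],0]

```text
time_s: 8.12
ee_pos: [471.8, -198.9, 116.2]
ee_rot: [0.132, 0.991, -0.0, -0.002]
contact_force: [-0.5, 1.5, 0.3]
finger_gap: 68.0
grasp_force: 0.0
```

```bash
python3 plan.py 472.5,-199.5,150 619.5,-260,120
```

```text
t 8.12 [ 471.8 -198.9  116.2] gap 68.0 q7 [-0.1   0.29  0.44  2.07 -0.16  0.82  1.74]
472.5,-199.5,150 total [-0.004 -0.002 -0.169] rows 1 each [-0.0035 -0.0019 -0.1688]
619.5,-260,120 total [-0.789 -0.1    0.146] rows 3 each [-0.263  -0.0334  0.0488]
```

arm_command:
  moves:
    - [-1,[-0.003,-0.002,-0.17],0]
    - [-1,[-0.26,-0.033,0.04],0]
    - [-1,[-0.26,-0.033,0.05],0]
    - [-1,[-0.26,-0.034,0.05],0]
    - [-1,[0,0,0],0]

```text
time_s: 8.75
ee_pos: [621.0, -260.6, 121.5]
ee_rot: [0.131, 0.991, -0.0, -0.001]
contact_force: [-1.3, 0.4, 0.6]
finger_gap: 94.1
grasp_force: 0.0
```

```bash
python3 w.py lid_small b 619.5,-260; python3 plan.py 619.5,-260,20.5
```

```text
8.8 [ 619.4 -260.3  122.2]
lid_small [ 619.9 -259.5] expected px [323. 241.] blob [324. 241.] area ratio 0.97
t 8.80 [ 619.4 -260.3  122.2] gap 93.9 q7 [-0.01  0.53  0.43  1.7  -0.26  0.96  1.82]
619.5,-260,20.5 total [-0.001  0.002  0.508] rows 2 each [-0.0005  0.0011  0.2542]
```

arm_command:
  moves:
    - [-1,[-0.002,0.003,0.2],0]
    - [-1,[0,0,0.2],0]
    - [0,[0,0,0.105],0]
    - [1,[0,0,0],0]
    - [1,[0,0,0],0]

```text
time_s: 9.43
ee_pos: [620.4, -259.9, 24.3]
ee_rot: [0.132, 0.991, -0.0, 0.001]
contact_force: [0.2, 0.2, 0.4]
finger_gap: 67.3
grasp_force: 0.0
```

arm_command:
  moves:
    - [1,[0,0,0],0]
    - [1,[0,0,0],0]
    - [1,[0,0,0],0]
    - [1,[0,0,0],0]
    - [1,[0,0,0],0]

```text
time_s: 10.05
ee_pos: [619.8, -259.5, 22.7]
ee_rot: [0.132, 0.991, -0.0, 0.0]
contact_force: [0.0, -0.3, -0.0]
finger_gap: 21.2
grasp_force: 30.0
```

arm_command:
  moves:
    - [1,[0,0,0],0]
    - [1,[0,0,0],0]

```text
time_s: 10.3
ee_pos: [619.8, -259.4, 22.7]
ee_rot: [0.132, 0.991, -0.0, -0.0]
contact_force: [0.4, -0.8, 1.5]
finger_gap: 21.2
grasp_force: 30.0
```

```bash
python3 plan.py 619.8,-259.7,165 459,174.5,165
```

```text
t 10.30 [ 619.8 -259.4   22.7] gap 21.2 q7 [ 0.03  0.65  0.38  1.76 -0.32  0.79  1.87]
619.8,-259.7,165 total [-0.001 -0.001 -0.712] rows 3 each [-2.000e-04 -4.000e-04 -2.372e-01]
459,174.5,165 total [1.342 1.886 0.   ] rows 8 each [0.1678 0.2358 0.    ]
```

arm_command:
  moves:
    - [1,[0,0,-0.15],0]
    - [1,[0,0,-0.25],0]
    - [1,[0.05,0.07,-0.24],0]
    - [1,[0.11,0.155,-0.07],0]
    - [1,[0.16,0.225,0],0]

```text
time_s: 10.92
ee_pos: [581.7, -156.1, 166.0]
ee_rot: [0.133, 0.991, -0.0, 0.001]
contact_force: [1.3, 2.1, -0.4]
finger_gap: 21.6
grasp_force: 30.0
```

arm_command:
  moves:
    - [1,[0.17,0.239,0],0]
    - [1,[0.17,0.239,0],0]
    - [1,[0.17,0.239,0],0]
    - [1,[0.17,0.239,0],0]
    - [1,[0.17,0.239,0],0]

```text
time_s: 11.55
ee_pos: [478.8, 120.8, 164.9]
ee_rot: [0.132, 0.991, 0.0, 0.0]
contact_force: [1.2, 0.9, -0.3]
finger_gap: 21.1
grasp_force: 30.0
```

```bash
python3 plan.py 459,174.5,100
```

```text
t 11.55 [478.8 120.8 164.9] gap 21.1 q7 [-0.67  0.18  0.33  2.06 -0.07  0.91  1.  ]
459,174.5,100 total [0.166 0.233 0.324] rows 2 each [0.0828 0.1166 0.1622]
```

arm_command:
  moves:
    - [1,[0.1,0.14,0],0]
    - [1,[0.066,0.093,0.12],0]
    - [1,[0,0,0.12],0]
    - [1,[0,0,0.08],0]
    - [1,[0,0,0],0]

```text
time_s: 12.18
ee_pos: [459.3, 172.2, 99.9]
ee_rot: [0.132, 0.991, -0.001, -0.001]
contact_force: [-0.1, 0.2, -0.8]
finger_gap: 21.3
grasp_force: 30.0
```

```bash
python3 plan.py 459,174.5,59.7;python3 - <<'E'
from workcell import *
import cv2,numpy as np
a=read_camera('top');b=read_camera('side')
v=np.hstack([a[220:360,160:300],b[240:380,290:430]])
cv2.imwrite('pics/p3.png',cv2.resize(v,None,fx=2.8,fy=2.8,interpolation=cv2.INTER_CUBIC)[:,:,::-1])
E
```

```text
t 12.18 [459.3 172.2  99.9] gap 21.3 q7 [-0.73  0.27  0.28  2.12 -0.1   0.77  0.92]
459,174.5,59.7 total [0.004 0.011 0.201] rows 1 each [0.0044 0.0111 0.2011]
```

View pics/p3.png

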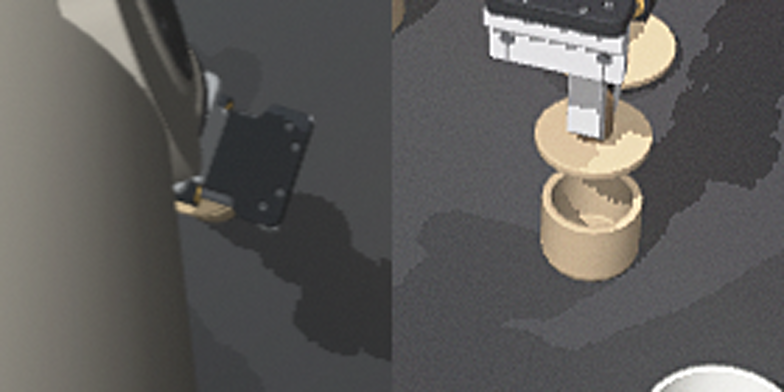

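The small lid is level over the small crock (columns 593 and 591 in the side crop). I lower it.

arm_command:
  moves:
    - [1,[0.002,0.008,0.1],0]
    - [1,[0,0,0.06],0]
    - [1,[0,0,0.03],0]
    - [1,[0,0,0.003],0]
    - [1,[0,0,0],0]

```text
time_s: 12.9
ee_pos: [460.1, 174.5, 62.4]
ee_rot: [0.132, 0.991, 0.0, 0.0]
contact_force: [0.3, -0.1, -0.7]
finger_gap: 21.5
grasp_force: 30.0
```

```bash
python3 plan.py 459,174.5,59.7;python3 - <<'E'
from workcell import *
import cv2,numpy as np
b=read_camera('side')
cv2.imwrite('pics/p4.png',cv2.resize(b[270:370,310:410],None,fx=4,fy=4,interpolation=cv2.INTER_CUBIC)[:,:,::-1])
E
```

```text
t 12.90 [460.1 174.5  62.4] gap 21.5 q7 [-0.72  0.33  0.26  2.15 -0.13  0.68  0.94]
459,174.5,59.7 total [ 0.005 -0.001  0.014] rows 1 each [ 0.0051 -0.0015  0.0137]
```

View pics/p4.png

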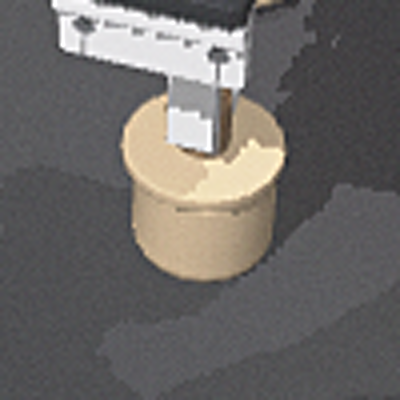

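It is centred, with no contact yet. I finish lowering and release.

arm_command:
  moves:
    - [1,[0.004,0,0.009],0]
    - [1,[0,0,0.006],0]
    - [1,[0,0,0],0]

```text
time_s: 13.32
ee_pos: [459.1, 174.8, 59.5]
ee_rot: [0.132, 0.991, 0.0, 0.0]
contact_force: [-3.6, -1.8, 11.9]
finger_gap: 21.6
grasp_force: 30.0
```

arm_command:
  moves:
    - [-1,[0,0,0],0]
    - [-1,[0,0,0],0]
    - [-1,[0,0,0],0]
    - [-1,[0,0,0],0]
    - [-1,[0,0,-0.2],0]

```text
time_s: 13.95
ee_pos: [457.5, 173.9, 97.7]
ee_rot: [0.131, 0.991, -0.002, -0.002]
contact_force: [-0.2, 0.0, 0.2]
finger_gap: 67.9
grasp_force: 0.0
```

```bash
python3 plan.py 459,174.5,150 447.3,-14.8,120
```

```text
t 13.95 [457.5 173.9  97.7] gap 67.9 q7 [-0.74  0.27  0.28  2.13 -0.11  0.76  0.92]
459,174.5,150 total [-0.006  0.004 -0.262] rows 1 each [-0.0055  0.0037 -0.2618]
447.3,-14.8,120 total [-0.191 -0.928  0.153] rows 4 each [-0.0477 -0.2321  0.0382]
```

arm_command:
  moves:
    - [-1,[-0.006,0.004,-0.26],0]
    - [-1,[-0.048,-0.232,0],0]
    - [-1,[-0.048,-0.232,0.05],0]
    - [-1,[-0.048,-0.232,0.05],0]
    - [-1,[-0.048,-0.232,0.05],0]

```text
time_s: 14.58
ee_pos: [448.9, -15.4, 121.0]
ee_rot: [0.131, 0.991, 0.0, 0.0]
contact_force: [-0.0, -0.9, -0.3]
finger_gap: 94.2
grasp_force: 0.0
```

arm_command:
  moves:
    - [-1,[0,0,0],0]

```text
time_s: 14.7
ee_pos: [448.2, -17.1, 120.6]
ee_rot: [0.134, 0.991, -0.0, -0.0]
contact_force: [0.1, 0.8, 0.4]
finger_gap: 94.2
grasp_force: 0.0
```

```bash
python3 w.py lid_medium c 447.3,-14.8; python3 plan.py 447.3,-14.8,20.5
```

```text
14.75 [448.7 -15.3 120.9]
lid_medium [447.9 -14.2] expected px [325. 240.] blob [326. 241.] area ratio 0.98
t 14.75 [448.7 -15.3 120.9] gap 94.2 q7 [-0.49  0.17  0.42  2.2  -0.1   0.79  1.3 ]
447.3,-14.8,20.5 total [0.007 0.001 0.502] rows 2 each [0.0037 0.0004 0.2511]
```

arm_command:
  moves:
    - [-1,[0.004,0.003,0.2],0]
    - [-1,[0.001,0,0.2],0]
    - [0,[0,0,0.1],0]
    - [1,[0,0,0],0]
    - [1,[0,0,0],0]

```text
time_s: 15.38
ee_pos: [448.8, -12.7, 21.8]
ee_rot: [0.131, 0.991, 0.0, 0.0]
contact_force: [-0.1, -0.6, 0.2]
finger_gap: 67.4
grasp_force: 0.0
```

arm_command:
  moves:
    - [1,[0,0,0],0]
    - [1,[0,0,0],0]
    - [1,[0,0,0],0]
    - [1,[0,0,0],0]
    - [1,[0,0,0],0]

```text
time_s: 16.0
ee_pos: [448.3, -13.2, 21.1]
ee_rot: [0.132, 0.991, -0.0, 0.0]
contact_force: [-0.5, -0.5, 2.8]
finger_gap: 21.4
grasp_force: 30.0
```

arm_command:
  moves:
    - [1,[0,0,0],0]
    - [1,[0,0,0],0]

```text
time_s: 16.25
ee_pos: [448.2, -13.2, 21.1]
ee_rot: [0.132, 0.991, -0.0, -0.0]
contact_force: [-0.9, 0.7, 4.8]
finger_gap: 21.3
grasp_force: 30.0
```

```bash
python3 plan.py 447.8,-14.5,165 643.7,-50,165
```

```text
t 16.25 [448.2 -13.2  21.1] gap 21.3 q7 [-0.42  0.36  0.36  2.27 -0.24  0.55  1.43]
447.8,-14.5,165 total [ 0.001 -0.007 -0.719] rows 3 each [ 2.000e-04 -2.200e-03 -2.398e-01]
643.7,-50,165 total [-0.992  0.084 -0.   ] rows 4 each [-0.248  0.021 -0.   ]
```

arm_command:
  moves:
    - [1,[0,0,-0.15],0]
    - [1,[0,0,-0.25],0]
    - [1,[0,0,-0.25],0]
    - [1,[-0.1,0.008,-0.07],0]
    - [1,[-0.2,0.017,0],0]

```text
time_s: 16.88
ee_pos: [508.3, -23.5, 166.8]
ee_rot: [0.131, 0.991, 0.001, 0.001]
contact_force: [0.0, -0.1, -1.1]
finger_gap: 21.1
grasp_force: 30.0
```

arm_command:
  moves:
    - [1,[-0.25,0.021,0],0]
    - [1,[-0.25,0.021,0],0]
    - [1,[-0.19,0.017,0.05],0]
    - [1,[0,0,0.1],0]
    - [1,[0,0,0.05],0]

```text
time_s: 17.5
ee_pos: [642.4, -48.7, 123.2]
ee_rot: [0.132, 0.991, -0.0, -0.001]
contact_force: [0.0, -0.5, -1.9]
finger_gap: 20.9
grasp_force: 30.0
```

```bash
python3 plan.py 643.7,-50,110 643.7,-50,68.1
```

```text
t 17.50 [642.4 -48.7 123.2] gap 20.9 q7 [-0.36  0.49  0.45  1.77 -0.26  0.94  1.51]
643.7,-50,110 total [-0.008 -0.005  0.066] rows 1 each [-0.0081 -0.0047  0.0661]
643.7,-50,68.1 total [-0.001  0.     0.209] rows 1 each [-5.000e-04  2.000e-04  2.095e-01]
```

arm_command:
  moves:
    - [1,[-0.006,-0.004,0.1],0]
    - [1,[0,0,0.1],0]
    - [1,[0,0,0.05],0]
    - [1,[0,0,0.012],0]
    - [1,[0,0,0],0]

```text
time_s: 18.12
ee_pos: [644.9, -49.8, 72.9]
ee_rot: [0.132, 0.991, -0.0, 0.0]
contact_force: [-0.2, -0.8, -1.6]
finger_gap: 21.2
grasp_force: 30.0
```

```bash
python3 plan.py 643.7,-50,68.1;python3 - <<'E'
from workcell import *
import cv2,numpy as np
b=read_camera('side')
cv2.imwrite('pics/p5.png',cv2.resize(b[180:280,220:330],None,fx=4,fy=4,interpolation=cv2.INTER_CUBIC)[:,:,::-1])
E
```

```text
t 18.12 [644.9 -49.8  72.9] gap 21.2 q7 [-0.33  0.55  0.42  1.8  -0.29  0.85  1.53]
643.7,-50,68.1 total [ 0.005 -0.002  0.024] rows 1 each [ 0.0054 -0.0025  0.0241]
```

View pics/p5.png

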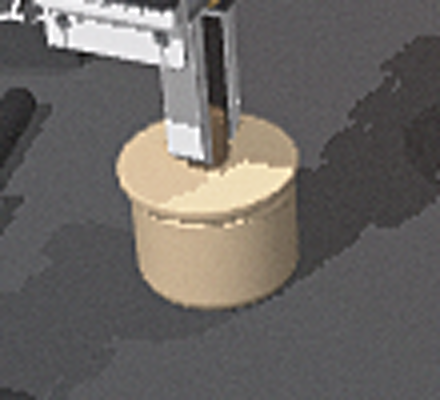

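Lid is about 3 mm too far in +x (lid columns 117–299, crock 132–299). I correct that while lowering.

arm_command:
  moves:
    - [1,[0.016,-0.003,0.006],0]
    - [1,[0,0,0.01],0]
    - [1,[0,0,0.007],0]
    - [1,[0,0,0.003],0]
    - [1,[0,0,0],0]

```text
time_s: 18.8
ee_pos: [641.6, -49.4, 68.2]
ee_rot: [0.132, 0.991, 0.0, 0.0]
contact_force: [-3.8, 0.8, 11.3]
finger_gap: 21.4
grasp_force: 30.0
```

arm_command:
  moves:
    - [-1,[0,0,0],0]
    - [-1,[0,0,0],0]
    - [-1,[0,0,0],0]
    - [-1,[0,0,0],0]
    - [-1,[0,0,-0.2],0]

```text
time_s: 19.42
ee_pos: [639.7, -49.2, 105.5]
ee_rot: [0.131, 0.991, -0.001, -0.002]
contact_force: [0.4, -0.5, 1.2]
finger_gap: 67.7
grasp_force: 0.0
```

arm_command:
  moves:
    - [-1,[0,0,-0.3],0]
    - [-1,[0,0,-0.3],0]
    - [-1,[0,0.25,-0.2],0]
    - [-1,[0,0.3,0],0]
    - [-1,[0,0.3,0],0]

```text
time_s: 20.05
ee_pos: [686.0, 115.2, 267.4]
ee_rot: [0.132, 0.991, 0.0, 0.001]
contact_force: [1.0, 0.6, -0.2]
finger_gap: 94.0
grasp_force: 0.0
```

arm_command:
  moves:
    - [-1,[0,0.3,0],0]
    - [-1,[0,0.3,0],0]
    - [-1,[0,0.3,0],0]
    - [-1,[0,0.3,0],0]
    - [-1,[0,0.3,0],0]

```text
time_s: 20.68
ee_pos: [763.9, 405.1, 266.4]
ee_rot: [0.131, 0.991, -0.0, -0.0]
contact_force: [-0.0, -0.6, -0.3]
finger_gap: 93.9
grasp_force: 0.0
```

```bash
python3 plan.py
python3 - <<'E'
from workcell import *
import cv2
for c in('top','side'): cv2.imwrite(f'pics/{c}9.png',read_camera(c)[:,:,::-1])
from h import *
# fit lids at their seated heights and crocks' outside
for n,H in (('small',37),('medium',47),('large',57)):
    r=D['lid_'+n][0]
    D['seat_'+n]=(r,H+8,H+15)
X=dict(small=(459,174.5),medium=(642,-50),large=(472.5,-199))
for c in('top','side'):
    p=camera_params(c);B=blobs(cv2.imread(f'pics/{c}9.png')[:,:,::-1])
    for n in X:
        r,z0,z1=D['seat_'+n];x,y=X[n]
        rb=D['crock_'+n][0]
        P=np.vstack([np.c_[x+q*np.cos(A),y+q*np.sin(A),0*A+z] for q,z in((rb,0),(r,z0),(r,z1),(11,z1+26))])
        h0=cv2.convexHull(proj(p,P).astype(np.float32))
        h=min(B,key=lambda b:np.hypot(*(cen(b)-cen(h0))))
        print(c,n,'px diff',(cen(h)-cen(h0)).round(1),'area ratio %.2f'%(cv2.contourArea(h)/cv2.contourArea(h0)))
E
```

```text
t 20.68 [763.9 405.1 266.4] gap 93.9 q7 [-0.75  0.76  0.41  0.98 -0.28  1.44  0.9 ]
top small px diff [-0.1 -0.6] area ratio 0.95
top medium px diff [-0.  -0.8] area ratio 0.93
top large px diff [ 0.2 -0.6] area ratio 1.00
side small px diff [ 0.6 -0.3] area ratio 0.91
side medium px diff [ 0.3 -0.1] area ratio 0.94
side large px diff [ 5.8 -5.7] area ratio 1.27
```

View pics/side9.png

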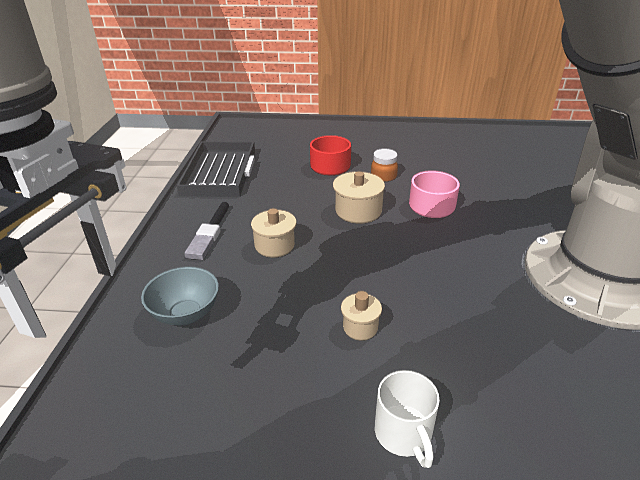

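View pics/top9.png

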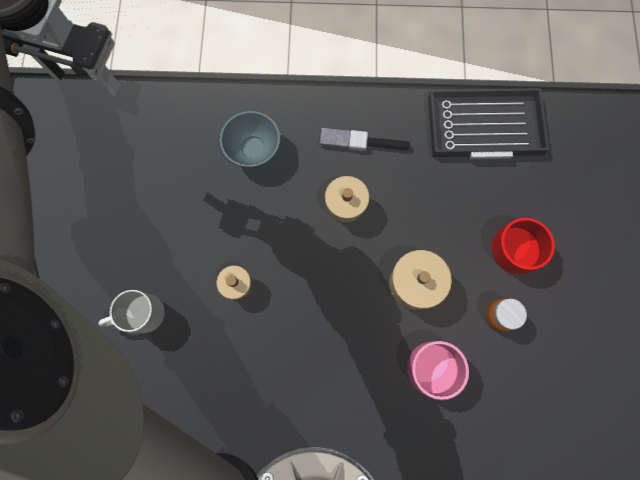

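All three lids sit flat and centred: small at (233,282), medium at (347,198) and large at (422,279) in the top view. The bystanders have not moved and the arm is clear.

```bash
python3 -c "
from workcell import *
print(hand_in())"
```

```text
the job is handed in; nothing more can be done
None
```

The three lids are set down flat and centred on the crocks of their own size, the mug, jar, bowl and brush look unmoved, and the job is handed in at about 21 s; the hand-in returned no verdict.

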